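Open the cuvette reader

ROBOT

A 6-joint arm with a two-finger parallel gripper is mounted at the origin on a cart in front of the work surface, level with it; the furniture and walls round the work are solid. World frame = base frame: x ahead of the robot, y to its left, z up, the work surface at z = 0. Lengths are in m, angles in rad, forces in N, time in s.
With the tool pointing down it reaches from about 0.325 to 0.9 m from the base axis. Payload 3.5 kg.
Tool frame: the origin (TCP) lies midway between the tips of the shut fingers; the grasp point (between the pads) lies 19 mm behind it; z points along the fingers, y is the line along which they close (so a half turn about z gives the same grasp; the last joint's range is limited). The gripper opens to 85 mm and grips with 20 to 120 N. Pads are 22 mm wide; open, the fingers measure 114 mm over their backs; the gripper's body (76 mm by 85 mm) begins 54 mm behind the grasp point. The pads swing forward as they close: fully open they stand 13 mm farther back than shut.
Start: joints at [1.026, 0.276, -0.026, 1.268, 0, 1.467], TCP at [0.267, 0.565, 0.231] pointing down, gripper open.
Joint ranges: [-3.12, 3.12], [-0.85, 1.88], [-1.08, 1.24], [-1.95, 2.15], [-1.57, 1.53], [-3.14, 3.14]. Speed limits (rad/s): [2.57, 2.57, 3.14, 3.14, 3.14, 3.14].

INTERFACE

Orientations are given as a rotation vector (axis times angle).
In Python, from rig import * gives the robot as it stands.
- The arm moves only by the tool apply_moves, never from a script. Its argument "series" is a list of rows, each a list of 5 numbers: the closure, from -1 (fully open) to 1 (shut), then the shift along the tool's x, y, z in mm, then the turn about the tool's z in degrees. In form: [[grip, tx, ty, tz, spin], ...]. A call has exactly 10 rows; each row is the pose to reach, as a shift and turn from the pose commanded when the call began, along the tool's axes at that moment; what a row does not reach only later rows make up. A row lasts 1/12 s, in which the tool goes at most 41.7 mm and 7.16 degrees, less where a joint would pass 70% of its speed; a pose out of reach is approached as far as the arm can. A call with a gripper value outside its range is refused whole. The fingers move at their own pace and stop on an object; "force" is the grip in N (left out, the last holds). Time passes only in rows, so rows that repeat a pose let the fingers close, or fill a call up. It gives the time, the measured TCP pose, the force, the opening and the grip force at its end, in the units of the state.
- observe(): the state, without advancing time (a new reading comes with each control period).
- capture(name): name is "scene" or "top" or "wrist"; returns the picture (384x512x3 uint8, blue, green, red); there is no depth.
- get_calibration(name): a dict with "intrinsics" (3x3 intrinsics, pixels), "k1" (the pictures are not rectified: a ray, as slopes to the right and down, at radius r is drawn at 1 + k1 r^2 times it, then the intrinsics apply), "rvec" (rotation vector, rad) and "tvec" (3), from world to camera coordinates, as OpenCV has them. Camera axes: x right, y down, z forward; pixel columns grow to the right and rows downward; lengths in m; the calibration is good to about 2 mm. A picture is of the moment at which its call begins: read the wrist's pose just before it. get_calibration takes no time and is no camera call; for the wrist camera it gives the pose at the moment of the call.
- job_done(): hands the job in; it is judged then, once.
Trained networks look in the newest picture that a camera, given by its name, has taken for a name from the list of things; names that differ only in an ending like _2 or _b are one class to them, and where a whole thing is asked for, a point or a joint stands for the part that bears it (a point fixed in the world has none). Each returns a list of dicts, best first, with "p" (0 to 1); they miss things now and then, are a little off and sometimes report something else, mostly with a low value. They report only what shows in the picture. A call takes as long as a camera call. They do not tell look-alikes from the thing itself.
- recognise(camera, target): "extent" ([centre column, centre row, width, height] in pixels, round what is visible of it).
- silhouettes(camera, target): "mask" (384x512 bool, what is visible of it) and "extent" ([centre column, centre row, width, height] in pixels, round what is visible of it).
- place_of(camera, target): "at" ([column, row] in pixels: a listed point, or the origin of a listed thing).
The state is a dict: "time": time; "qpos": joint angles; "joint_vel": joint speeds; "joint_efforts": joint torques, N m; "ee_pos": TCP position; "orientation": TCP orientation; "ft_force": force on the tool from outside, world axes, zero at the start; "torque": the same for the moment, N m; "width": finger opening in m; "finger_force": force on a finger pad.
Only numpy, scipy, OpenCV 4.12 (cv2) and the standard library are available. Lean on these libraries where they do the work, as an engineer would, in place of code of your own. Each camera call takes 0.05 s, during which the arm holds its last target. There are 200 camera calls.

TASK

Open the small bench cuvette reader so that its sample can be reached: with the fingertips press down the release tab on its front so that the sprung lid pops up, let go of the tab, and then push the lid up and back until it rests fully open by itself. Do this by touch only: do not pick up, shove or tip the reader, and leave the cube, the objective case, the beaker and the petri dish around it where they stand.

Things in the scene. Friction and masses are not known exactly. Their poses are not given: they have to be found in the camera images.
- reader: cuvette reader: loose white housing, about 1.5 kg, on rubber feet, 118 (x) x 140 (y) mm, top 60 mm above the worktop; grey lid in the middle of its top, grey tab on its front. Origin: underside, 50 mm behind the front face, midway across; x to its back (hinge side), y to its left, z up. Front faces the robot, yaw up to 20 deg. A cuvette under the lid, 60 mm before the hinge, is below the top.
- tab_pad (a point): point to press: ribbed upper face of the release tab, a plate 40 mm wide (y) that sticks out 47 mm in front of the housing; 85 mm before the reader's origin, 55.5 mm above the worktop. A metal hook, 30 mm behind this point, stands up to 78 mm above the worktop and holds the lid's front edge down; pressing the tab down tilts the hook forward off the lid.
- reader_tab (a joint): release tab angle, rad: 0 at rest, grows as the tab is pressed down, stop at 0.26 (about 8 mm down at the point to press). The hook lets the lid go at about 0.17 (5.5 mm, about 4 N); some 5 N hold it at the stop. A spring returns it to 0 when let go.
- reader_lid (a joint): lid angle, rad: 0 shut, grows as it opens, stop at 1.9 (fully open, leaning back past upright). Unlatched, a sprung pin under it lifts it to about 0.5 in a fraction of a second. From there it swings freely (80 g, under 1 N at its front edge): let go short of upright (1.57) it falls back to 0.5; past upright it leans back to the stop by its own weight in about a second and stays.
- lid_edge (a point): middle of the lower front edge of the lid, a flat plate 84 mm wide (y) and 13 mm thick, front edge 101 mm from the hinge line. Shut, the lid's upper face is 74.5 mm above the worktop; popped up, this edge is about 48 mm higher than shut, leaving a gap of some 45 mm above the housing for a fingertip. The point moves with the lid.
- lid_hinge (a point): middle of the lid's hinge line, which runs along the reader's y; fixed on the reader 52 mm behind its origin and 68 mm above the worktop, level with the middle of the lid's thickness; its axes are the reader's axes
- filter_cube: bystander, loose: black filter cube, 34x34x35 mm; origin at the middle of its underside; stands beside or in front of the reader, to the left or right of it
- objective_case: bystander, loose: spare objective in a clear round case with a black cap, diameter 38, height 64 mm; origin at the middle of its underside; stands beside or in front of the reader, to the left or right of it
- beaker: bystander, loose: small open glass beaker, diameter 56, height 62 mm; origin at the middle of its underside; stands beside or in front of the reader, to the left or right of it
- petri_a: bystander, loose: covered petri dish lying flat, diameter 60, height 15 mm; origin at the middle of its underside; stands beside or in front of the reader, to the left or right of it
Not all that is in view belongs to the job. Of the things like the reader, leave any that is turquoise; of the rest the larger one is meant.

How it is judged:
On the way, in this order (a step that is already met when the one before it is completed fails the run):
1. the release tab is pressed down by the fingers (value of joint reader_tab above 0.1 rad and contact force between the fingers and reader_tab above 0.5 N).
2. the lid has popped up and the tab has been let go (value of joint reader_lid between 0.3 and 0.8 rad and value of joint reader_tab below 0.06 rad), for 0.1 s.
At the end, for the whole second after the job is handed in: the lid rests fully open (beyond 1.75 of 1.9 rad) and still, the tab is back up (below 0.06 rad), the reader stands within 20 mm of where it stood and level within 0.06 rad, and the four bystanders are within 20 mm of where they stood and upright within 0.2 rad (value of joint reader_lid above 1.75 rad and velocity of joint reader_lid between -0.1 and 0.1 rad/s and value of joint reader_tab below 0.06 rad and linear speed of reader below 0.02 m/s and distance of each of reader, filter_cube, objective_case, beaker, petri_a from where it was at the start of the episode below 0.02 m and angle between reader's own z axis and vertical below 0.06 rad and angle between each of filter_cube, objective_case, beaker, petri_a's own z axis and vertical below 0.2 rad); the robot touches nothing.
It fails at once if the reader is lifted, tipped or shoved by more than 30 mm (distance of reader from where it was at the start of the episode above 0.03 m or height (world z) of reader above 0.01 m or angle between reader's own z axis and vertical above 0.12 rad).
It fails at once if a bystander is picked up, knocked over or moved by more than 30 mm (distance of any of filter_cube, objective_case, beaker, petri_a from where it was at the start of the episode above 0.03 m or height (world z) of any of filter_cube, objective_case, beaker, petri_a above 0.015 m or angle between any of filter_cube, objective_case, beaker, petri_a's own z axis and vertical above 0.5 rad).
It also fails if it takes over 48 s, if anything falls off the work surface, if the arm or the gripper's body presses on something with over 40 N, if the wrist force passes 120 N, or if a joint passes its speed limit or range.

## Working session

There is one attempt and no reset: what is moved stays moved. The work goes in short steps, Python scripts to look and compute and a tool call to move; the robot and the scene stay as the last step left them, time stands still between calls to the robot, and variables do not carry over. Pictures are saved under pics/ and viewed, at most 10 in all, crops included, and the job is handed in when it is done.

Besides the shell and the picture viewer there is one more tool, called after "Request:" as name([rows], argument=value, ...), one row to a line, values as JSON. apply_moves: Moves the arm, as the interface text tells. Its arguments: {"type":"object","properties":{"series":{"type":"array"},"force":{"type":"number"}},"required":["series"]}

```bash
mkdir -p pics; cat > h.py <<'E'
from rig import *
import numpy as np, cv2
def ray(cam,px,z,cal=None):
    c=cal or get_calibration(cam);K=np.array(c['intrinsics'],float);R=cv2.Rodrigues(np.array(c['rvec'],float))[0];t=np.array(c['tvec'],float).ravel()
    d=np.array([(px[0]-K[0,2])/K[0,0],(px[1]-K[1,2])/K[1,1]]);u=d.copy()
    for _ in range(20): u=d/(1+c['k1']*(u@u))
    o=-R.T@t;v=R.T@np.append(u,1);return o+v*(z-o[2])/v[2]
def proj(cam,P):
    c=get_calibration(cam);K=np.array(c['intrinsics'],float)
    return cv2.projectPoints(np.array(P,float).reshape(-1,1,3),np.array(c['rvec'],float),np.array(c['tvec'],float),K,np.array([c['k1'],0,0,0.]))[0].reshape(-1,2)
E
python3 - <<'E'
from h import *
for c in ['scene','top']:
    im=capture(c);cv2.imwrite(f'pics/{c}0.png',im)
    for t,z in [('reader',0),('tab_pad',.0555),('lid_edge',.0615),('lid_hinge',.068),('filter_cube',0),('objective_case',0),('beaker',0),('petri_a',0)]:
        for r in place_of(c,t)[:3]: print(c,t,round(r['p'],2),np.round(r['at']),np.round(ray(c,r['at'],z),3))
    for r in recognise(c,'reader'): print(c,'ext',round(r['p'],2),np.round(r['extent']))
print(observe())
E
```

```text
scene reader 0.71 [214. 236.] [0.391 0.026 0.   ]
scene reader 0.64 [377. 292.] [ 0.595 -0.287  0.   ]
scene tab_pad 0.59 [402. 261.] [ 0.649 -0.286  0.055]
scene tab_pad 0.56 [268. 205.] [0.518 0.001 0.055]
scene tab_pad 0.55 [203. 207.] [0.388 0.068 0.055]
scene lid_edge 0.8 [205. 213.] [0.379 0.04  0.062]
scene lid_edge 0.69 [397. 263.] [ 0.631 -0.289  0.062]
scene lid_edge 0.63 [282. 202.] [ 0.547 -0.013  0.062]
scene lid_hinge 0.95 [370. 280.] [ 0.552 -0.301  0.068]
scene lid_hinge 0.61 [330. 190.] [ 0.662 -0.037  0.068]
scene lid_hinge 0.57 [217. 229.] [ 0.375 -0.03   0.068]
scene filter_cube 0.57 [316. 263.] [ 0.539 -0.161  0.   ]
scene filter_cube 0.45 [285. 202.] [0.597 0.052 0.   ]
scene objective_case 0.84 [250. 187.] [0.556 0.156 0.   ]
scene petri_a 0.71 [268. 264.] [ 0.451 -0.113  0.   ]
scene ext 0.89 [304. 207.  81.  56.]
scene ext 0.61 [378. 285.  69.  62.]
scene ext 0.58 [216. 228.  61.  50.]
scene ext 0.46 [315. 256.  19.  24.]
top reader 0.8 [269. 167.] [ 0.608 -0.022  0.   ]
top reader 0.78 [377. 171.] [ 0.596 -0.287  0.   ]
top reader 0.58 [249. 256.] [0.392 0.0
[... 947 characters left out ...]
'time': 1.0, 'qpos': array([ 1.02560869e+00,  2.76399178e-01, -2.63655591e-02,  1.26799456e+00,
       -1.01709260e-05,  1.46739170e+00]), 'joint_vel': array([ 4.63052559e-04,  5.22980613e-04,  1.93272902e-05, -1.30388510e-03,
       -2.69518180e-04, -4.06582188e-04]), 'joint_efforts': array([-5.44925915e-04, -4.45496607e+01,  2.95575821e+01,  7.37216924e-04,
       -4.39904250e-05, -3.89664706e-06]), 'ee_pos': array([0.26724328, 0.5650023 , 0.23133006]), 'orientation': array([6.88316845e-01, 3.06523892e+00, 5.00445807e-05]), 'ft_force': array([-0.43915506,  0.34681209, -0.76575618]), 'torque': array([-0.01496559,  0.00207542, -0.02317233]), 'finger_force': 0.0, 'width': 0.08535804945271631}
```

View pics/top0.png

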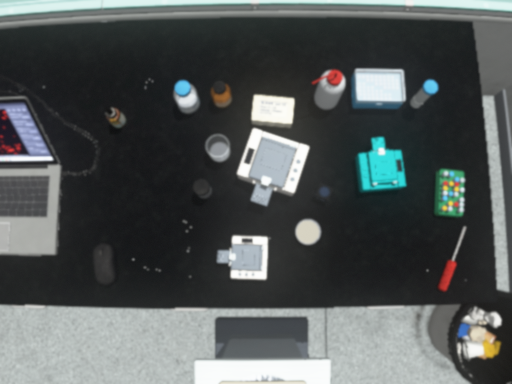

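View pics/scene0.png

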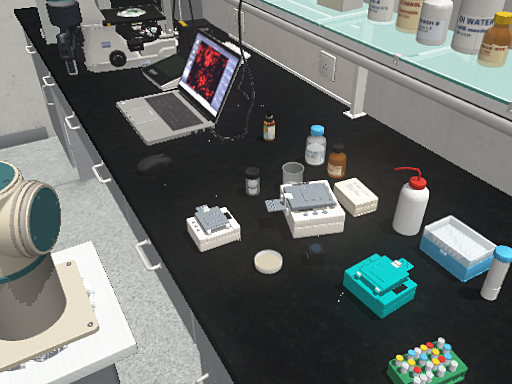

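```bash
python3 - <<'E'
from h import *
from scipy.optimize import least_squares
im=capture('top')
m=max(silhouettes('top','reader'),key=lambda r:r['p']*(abs(r['extent'][0]-271)<15 and abs(r['extent'][1]-165)<20))
hsv=cv2.cvtColor(im,cv2.COLOR_BGR2HSV)
w=((hsv[...,2]>90)).astype(np.uint8);w[:128]=0;w[192:]=0;w[:,:234]=0;w[:,312:]=0
n,l,s,c=cv2.connectedComponentsWithStats(w);k=1+np.argmax(s[1:,4]);print(s[k],m['extent'],m['mask'].sum())
pts=np.argwhere(l==k)[:,::-1].astype(float)
W=np.array([ray('top',p,.06)[:2] for p in pts])
# tab excluded: opening
mm=cv2.morphologyEx((l==k).astype(np.uint8),cv2.MORPH_OPEN,np.ones((23,23),np.uint8))
box=cv2.boxPoints(cv2.minAreaRect(cv2.findContours(mm,0,2)[0][0]))
B=np.array([ray('top',p,.06)[:2] for p in box]);print(box,B,[np.linalg.norm(B[i]-B[i-1]) for i in range(4)])
ks=[('top','tab_pad',(256,197),(-.085,0,.0555)),]
K=[]
def near(cam,t,px):
    r=[x for x in place_of(cam,t) if np.hypot(*(np.array(x['at'])-px))<18]
    return r[0]['at'] if r else None
capture('scene')
obs=[]
for cam,pp in [('top',dict(tab_pad=(256,197),lid_edge=(266,182),lid_hinge=(282,142),reader=(269,167))),('scene',dict(tab_pad=(268,205),lid_edge=(282,202),lid_hinge=(330,190)))]:
    for t,px in pp.items():
        a=near(cam,t,px)
        if a is not None: obs.append((cam,t,a))
L=dict(tab_pad=(-.085,0,.0555),lid_edge=(-.049,0,.0615),lid_hinge=(.052,0,.068),reader=(0,0,0))
def wp(q,P):
    P=np.array(P);c,s=np.cos(q[2]),np.sin(q[2]);return np.stack([q[0]+c*P[...,0]-s*P[...,1],q[1]+s*P[...,0]+c*P[...,1],P[...,2]],-1)
f=lambda q:np.concatenate([proj(c,wp(q,L[t]))[0]-a for c,t,a in obs])
r=least_squares(f,[.6,-.02,-.35],loss='soft_l1');q=r.x;print(q,np.degrees(q[2]));print([(o[0],o[1],np.round(x,1)) for o,x in zip(obs,f(q).reshape(-1,2))])
np.save('q.npy',q)
S=5;crop=cv2.resize(im[115:225,195:345],None,fx=S,fy=S,interpolation=cv2.INTER_CUBIC)
for P,col in [([(-.05,-.07,.06),(-.05,.07,.06),(.068,.07,.06),(.068,-.07,.06)],(0,0,255)),([(-.097,-.02,.0555),(-.097,.02,.0555),(-.05,.02,.0555),(-.05,-.02,.0555)],(0,255,0)),([(-.049,-.042,.0745),(-.049,.042,.0745),(.052,.042,.0745),(.052,-.042,.0745)],(255,0,0))]:
    p=(proj('top',wp(q,P))-[195,115]+.5)*S
    cv2.polylines(crop,[p.astype(np.int32)],True,col,1)
cv2.imwrite('pics/crop1.png',crop)
E
```

```text
[ 236  128   74   64 3360] [272.0, 167.6, 71.0, 73.5] 3417Traceback (most recent call last):
  File "<stdin>", line 9, in <module>
  File "h.py", line 4, in ray
    c=cal or get_calibration(cam);K=np.array(c['intrinsics'],float);R=cv2.Rodrigues(np.array(c['rvec'],float))[0];t=np.array(c['tvec'],float).ravel()
             ~~~~~~~~~~~~~~~^^^^^
ValueError: time passes only in moves, steps and waits
```

```bash
cat > h.py <<'E'
from rig import *
import numpy as np, cv2
from functools import lru_cache
@lru_cache
def cal(cam): return get_calibration(cam)
def ray(cam,px,z):
    c=cal(cam);K=np.array(c['intrinsics'],float);R=cv2.Rodrigues(np.array(c['rvec'],float))[0];t=np.array(c['tvec'],float).ravel()
    d=np.array([(px[0]-K[0,2])/K[0,0],(px[1]-K[1,2])/K[1,1]]);u=d.copy()
    for _ in range(20): u=d/(1+c['k1']*(u@u))
    o=-R.T@t;v=R.T@np.append(u,1);return o+v*(z-o[2])/v[2]
def proj(cam,P):
    c=cal(cam);K=np.array(c['intrinsics'],float)
    return cv2.projectPoints(np.array(P,float).reshape(-1,1,3),np.array(c['rvec'],float),np.array(c['tvec'],float),K,np.array([c['k1'],0,0,0.]))[0].reshape(-1,2)
def wp(q,P):
    P=np.array(P);c,s=np.cos(q[2]),np.sin(q[2]);return np.stack([q[0]+c*P[...,0]-s*P[...,1],q[1]+s*P[...,0]+c*P[...,1],P[...,2]],-1)
E
cat > fit.py <<'E'
from h import *
from scipy.optimize import least_squares
im=capture('top')
hsv=cv2.cvtColor(im,cv2.COLOR_BGR2HSV)
w=((hsv[...,2]>90)).astype(np.uint8);w[:126]=0;w[196:]=0;w[:,:234]=0;w[:,312:]=0
mm=cv2.morphologyEx(w,cv2.MORPH_OPEN,np.ones((23,23),np.uint8))
box=cv2.boxPoints(cv2.minAreaRect(cv2.findContours(mm,0,2)[0][0]))
B=np.array([ray('top',p,.06)[:2] for p in box]);print(B.round(3),B.mean(0),[np.linalg.norm(B[i]-B[i-1]).round(3) for i in range(4)])
def near(cam,t,px):
    r=[x for x in place_of(cam,t) if np.hypot(*(np.array(x['at'])-px))<18]
    return r[0]['at'] if r else None
obs=[]
for cam,pp in [('top',dict(tab_pad=(256,197),lid_edge=(266,182),lid_hinge=(282,142),reader=(269,167))),('scene',dict(tab_pad=(268,205),lid_edge=(282,202),lid_hinge=(330,190)))]:
    for t,px in pp.items():
        a=near(cam,t,px)
        if a is not None: obs.append((cam,t,a))
L=dict(tab_pad=(-.085,0,.0555),lid_edge=(-.049,0,.0615),lid_hinge=(.052,0,.068),reader=(0,0,0))
f=lambda q:np.concatenate([proj(c,wp(q,L[t]))[0]-a for c,t,a in obs])
r=least_squares(f,[.6,-.02,-.35],loss='soft_l1');q=r.x;print(q,np.degrees(q[2]));print([(o[0],o[1],np.round(x,1)) for o,x in zip(obs,f(q).reshape(-1,2))])
np.save('q.npy',q)
S=5;crop=cv2.resize(im[115:225,195:345],None,fx=S,fy=S,interpolation=cv2.INTER_CUBIC)
for P,col in [([(-.05,-.07,.06),(-.05,.07,.06),(.068,.07,.06),(.068,-.07,.06)],(0,0,255)),([(-.097,-.02,.0555),(-.097,.02,.0555),(-.05,.02,.0555),(-.05,-.02,.0555)],(0,255,0)),([(-.049,-.042,.0745),(-.049,.042,.0745),(.052,.042,.0745),(.052,-.042,.0745)],(255,0,0))]:
    p=(proj('top',wp(q,P))-[195,115]+.5)*S
    cv2.polylines(crop,[p.astype(np.int32)],True,col,1)
cv2.imwrite('pics/crop1.png',crop)
E
python3 fit.py
```

```text
[[ 0.675  0.023]
 [ 0.674 -0.103]
 [ 0.541 -0.1  ]
 [ 0.542  0.024]] [ 0.60794867 -0.03907341] [np.float64(0.132), np.float64(0.126), np.float64(0.133), np.float64(0.124)]
[ 0.60398478 -0.02611014 -0.32973721] -18.89255019570298
[('top', 'tab_pad', array([ 1.9, -0.7])), ('top', 'lid_edge', array([-3.4, -0.1])), ('top', 'lid_hinge', array([-3.8,  2. ])), ('top', 'reader', array([3.2, 3. ])), ('scene', 'tab_pad', array([ 1.9, -0.8])), ('scene', 'lid_edge', array([ 3.2, -2.1])), ('scene', 'lid_hinge', array([-1.5,  2.3]))]
```

View pics/crop1.png

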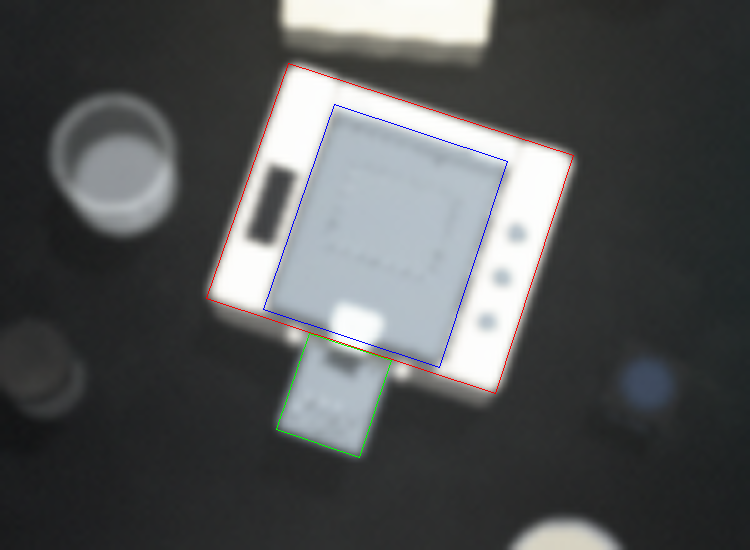

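The overlay on the crop fits the chosen reader. There are three candidates: the large white one at (272,162), a small white one at (248,257) and a turquoise one at (381,166). I take the large white one, at (0.604, −0.026) with yaw −18.9°.

Request:
apply_moves([
  [1, -30, -26, 0, -1],
  [1, -61, -52, 0, -2],
  [1, -92, -78, 0, -3],
  [1, -122, -104, 0, -4],
  [1, -152, -130, 0, -5],
  [1, -183, -155, 0, -6.4],
  [1, -214, -181, 0, -6.4],
  [1, -244, -207, 0, -6.4],
  [1, -275, -233, 0, -6.4],
  [1, -305, -259, 0, -6.4],
], force=40)

```text
time: 2.33
ee_pos: [0.4327, 0.1986, 0.2317]
orientation: [0.516, 3.098, 0.001]
ft_force: [1.8, 0.6, -0.0]
width: -0.0002
finger_force: 0.0
```

```bash
cat > go.py <<'E'
import sys
from h import *
q=np.load('q.npy')
def delta(x,y,z):
    s=observe();R=cv2.Rodrigues(np.array(s['orientation']))[0]
    d=R.T@(wp(q,(x,y,z))-s['ee_pos'])
    yaw=np.degrees(np.arctan2(R[1,1],R[0,1])-(q[2]+np.pi/2))
    c,n=np.cos(q[2]),np.sin(q[2]);e=s['ee_pos']-[q[0],q[1],0]
    print('t',s['time'],'reader-frame TCP mm',np.round([1e3*(c*e[0]+n*e[1]),1e3*(-n*e[0]+c*e[1]),1e3*e[2]],1),'delta mm',np.round(d*1e3,1),'spin',round((yaw+90)%180-90,1),'F',np.round(s['ft_force'],1),'w',round(s['width'],4))
if __name__=='__main__': delta(*[float(a)/1e3 for a in sys.argv[1:]])
E
python3 go.py -88 0 130
```

```text
t 2.3333 reader-frame TCP mm [-234.8  157.2  231.7] delta mm [-146.7 -157.2  101.7] spin -0.0 F [ 1.8  0.6 -0. ] w -0.0002
```

Request:
apply_moves([
  [1, -25, -26, 0, 0],
  [1, -50, -53, 0, 0],
  [1, -75, -80, 0, 0],
  [1, -100, -107, 0, 0],
  [1, -125, -134, 0, 0],
  [1, -146, -157, 15, 0],
  [1, -146, -157, 50, 0],
  [1, -146, -157, 85, 0],
  [1, -146, -157, 101, 0],
  [1, -146, -157, 101, 0],
])

```text
time: 3.17
ee_pos: [0.5154, 0.0046, 0.1258]
orientation: [-0.516, -3.089, 0.001]
ft_force: [-0.8, 0.4, 0.4]
width: -0.0001
finger_force: 0.0
```

```bash
python3 go.py -88 0 60; python3 - <<'E'
from h import *
im=capture('wrist');cv2.imwrite('pics/w1.png',im)
for t in ['tab_pad','lid_edge']:
  for r in place_of('wrist',t)[:3]: print(t,r['p'],r['at'],ray('wrist',r['at'],.0555 if t=='tab_pad' else .0615))
print(proj('wrist',wp(np.load('q.npy'),[(-.085,0,.0555),(-.049,0,.0615),(-.097,-.02,.0555),(-.097,.02,.0555)])))
E
```

```text
t 3.1667 reader-frame TCP mm [-93.8   0.4 125.8] delta mm [-6.4 -0.3 65.7] spin -0.1 F [-0.8  0.4  0.4] w -0.0001
tab_pad 0.84 [260.9, 211.0] [0.53041473 0.0014818  0.0555    ]
tab_pad 0.64 [317.0, 8.6] [0.4011926  0.08687914 0.0555    ]
lid_edge 0.62 [290.4, 17.2] [0.4020357  0.06647177 0.0615    ]
lid_edge 0.37 [380.4, 264.8] [0.60938199 0.08428658 0.0615    ]
[[258.13568307 203.65232663]
 [258.18116791 246.45115517]
 [233.48170726 189.68925827]
 [282.73615834 189.67194283]]
```

View pics/w1.png

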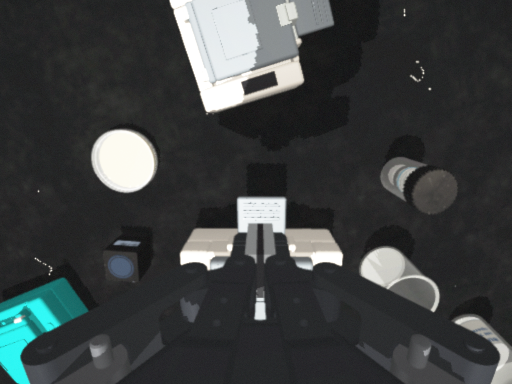

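```bash
python3 go.py -88 0 60; python3 - <<'E'
from h import *
cal('wrist');im=capture('wrist')
for r in place_of('wrist','tab_pad')[:1]: print(r['p'],r['at'],ray('wrist',r['at'],.0555))
g=proj('wrist',wp(np.load('q.npy'),[(-.085,0,.0555),(-.097,-.02,.0555),(-.097,.02,.0555)]));print(g)
v=im[:,:,1].astype(int);print(v[170:215:1,260]);print(v[205,225:300])
E
```

```text
t 3.3167 reader-frame TCP mm [-89.    2.  131.5] delta mm [-0.9 -2.  71.5] spin -0.0 F [0.4 0.3 0.1] w 0.0003
0.97 [258.6, 204.9] [0.52663038 0.00121486 0.0555    ]
[[257.62120286 201.51991396]
 [233.0510891  187.58831246]
 [282.12742818 187.57361218]]
[ 26  23  25  29  27  26  30  28  27  28  28  27  25  26  25  25  24  42
  97 164 215 237 240 234 193 193 237 237 241 242 241 232 217 236 230 239
 241 239 239 236 238 234 241 241 240]
[ 28  26  24  26  23  28  22  23  26  30  90 187 233 242 243 244 243 242
 242 242 241 240 241 242 242 241 242 242 242 242 242 241 241 239 239 239
 241 241 241 240 240 240 240 240 240 239 237 237 239 239 239 239 239 240
 239 239 225 181 102  39  24  26  28  28  25  26  24  24  27  27  26  27
  24  23  23]
```

Request:
apply_moves([
  [1, -1, 0, 20, 0],
  [1, -1, 0, 40, 0],
  [1, -1, 0, 55, 0],
  [1, -1, 0, 65, 0],
  [1, -1, 0, 70, 0],
  [1, -1, 0, 70, 0],
  [1, -1, 0, 72, 0],
  [1, -1, 0, 74, 0],
  [1, -1, 0, 75, 0],
  [1, -1, 0, 75, 0],
])

```text
time: 4.25
ee_pos: [0.5208, 0.0042, 0.0557]
orientation: [0.516, 3.098, 0.0]
ft_force: [0.3, 0.6, 0.4]
width: 0.0002
finger_force: 0.0
```

```bash
python3 go.py -88 0 47
```

```text
t 4.25 reader-frame TCP mm [-88.5   1.8  55.7] delta mm [-0.5 -1.8  8.7] spin -0.0 F [0.3 0.6 0.4] w 0.0002
```

Just at the pad height, without contact force. Now press gradually.

Request:
apply_moves([
  [1, 0, 0, 1, 0],
  [1, 0, 0, 2, 0],
  [1, 0, 0, 3, 0],
  [1, 0, 0, 4, 0],
  [1, 0, 0, 5, 0],
  [1, 0, 0, 6, 0],
  [1, 0, 0, 7, 0],
  [1, 0, 0, 7.5, 0],
  [1, 0, 0, 7.5, 0],
  [1, 0, 0, 7.5, 0],
])

```text
time: 5.08
ee_pos: [0.52, 0.0045, 0.0478]
orientation: [-0.516, -3.098, -0.0]
ft_force: [-3.5, 1.1, 5.5]
width: -0.0001
finger_force: 2.9
```

```bash
python3 go.py -88 0 47; python3 - <<'E'
from h import *
im=capture('scene');cv2.imwrite('pics/s1.png',cv2.resize(im[150:270,210:370],None,fx=5,fy=5,interpolation=cv2.INTER_CUBIC))
E
```

```text
t 5.0833 reader-frame TCP mm [-89.3   1.7  47.8] delta mm [-1.3 -1.7  0.8] spin -0.0 F [-3.5  1.1  5.5] w -0.0001
```

View pics/s1.png

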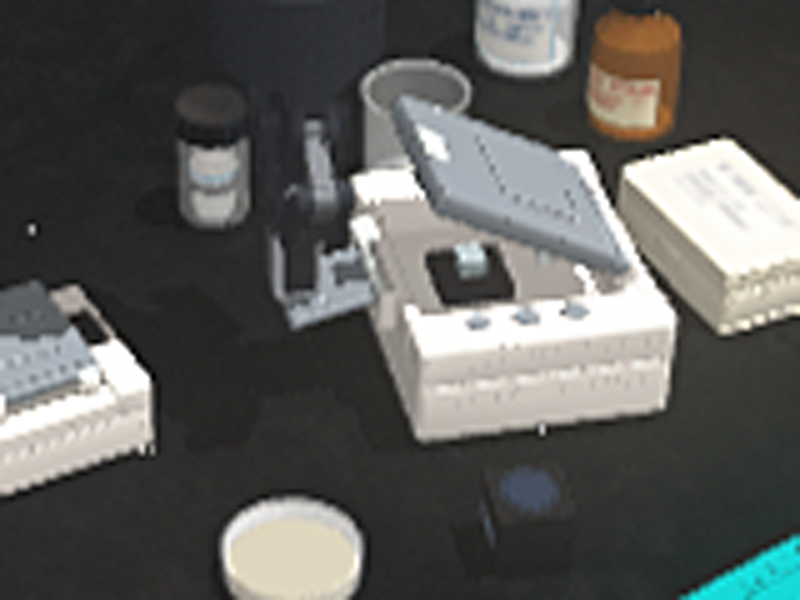

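The lid has popped up (front edge at about (400,100) in the crop) and the tab is held down. Now I let go of it, straight up to just above the hook.

Request:
apply_moves([
  [1, 0, 0, -4, 0],
  [1, 1, 0, -10, 0],
  [1, 2, 0, -18, 0],
  [1, 3, 0, -26, 0],
  [1, 3, -1, -34, 0],
  [1, 3, -2, -40, 0],
  [1, 3, -2, -40, 0],
  [1, 3, -2, -40, 0],
  [1, 3, -2, -40, 0],
  [1, 3, -2, -40, 0],
])

```text
time: 5.97
ee_pos: [0.5165, 0.0034, 0.0874]
orientation: [-0.516, -3.098, 0.0]
ft_force: [0.9, 0.3, -0.5]
width: 0.0003
finger_force: 0.0
```

```bash
python3 go.py -60 0 88
```

```text
t 5.9667 reader-frame TCP mm [-92.4  -0.4  87.4] delta mm [-32.4   0.4  -0.7] spin -0.0 F [ 0.9  0.3 -0.5] w 0.0003
```

Request:
apply_moves([
  [1, -15, 0, 0, 0],
  [1, -30, 0, 0, 0],
  [1, -38, 0, 0, 0],
  [1, -41, 0, -1, 0],
  [1, -45, 0, -6, 0],
  [1, -49, 0, -12, 0],
  [1, -54, 0, -18, 0],
  [1, -58, 0, -24, 0],
  [1, -63, 0, -29, 0],
  [1, -67, 0, -33, 0],
])

```text
time: 6.8
ee_pos: [0.5815, -0.0186, 0.1222]
orientation: [0.516, 3.097, 0.0]
ft_force: [-1.2, -0.4, 0.2]
width: 0.0002
finger_force: 0.5
```

```bash
python3 go.py -25 0 120; python3 - <<'E'
from h import *
im=capture('scene');cv2.imwrite('pics/s2.png',cv2.resize(im[130:250,230:370],None,fx=5,fy=5,interpolation=cv2.INTER_CUBIC))
E
```

```text
t 6.8 reader-frame TCP mm [-23.7  -0.2 122.2] delta mm [1.3 0.2 2.2] spin -0.0 F [-1.2 -0.4  0.2] w 0.0002
```

View pics/s2.png

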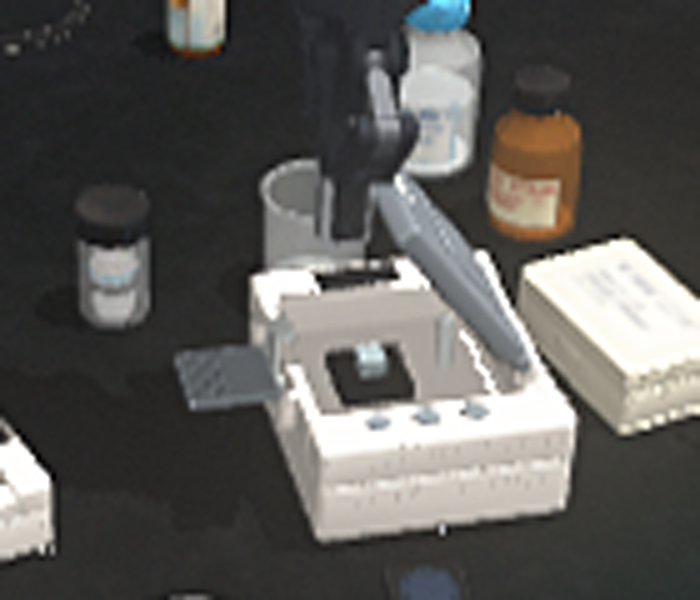

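The lid rests on the fingers at about 0.95 rad and follows them. Next I push it past upright.

Request:
apply_moves([
  [1, -6, 0, -5, 0],
  [1, -12, 0, -9, 0],
  [1, -18, 0, -13, 0],
  [1, -25, 0, -17, 0],
  [1, -33, 0, -20, 0],
  [1, -41, 0, -23, 0],
  [1, -49, 0, -24, 0],
  [1, -57, 0, -24, 0],
  [1, -64, 0, -24, 0],
  [1, -70, 0, -24, 0],
])

```text
time: 7.68
ee_pos: [0.6473, -0.0414, 0.1445]
orientation: [-0.516, -3.099, 0.0]
ft_force: [-0.2, 0.6, 0.3]
width: -0.0002
finger_force: 0.0
```

```bash
python3 go.py 45 0 145
```

```text
t 7.6833 reader-frame TCP mm [ 45.9  -0.4 144.5] delta mm [ 0.9  0.4 -0.5] spin -0.0 F [-0.2  0.6  0.3] w -0.0002
```

Request:
apply_moves([
  [1, 0, 0, 0, 0],
  [1, 0, 0, 0, 0],
  [1, 0, 0, 0, 0],
  [1, 10, 0, 0, 0],
  [1, 25, 0, -5, 0],
  [1, 45, 0, -15, 0],
  [1, 70, 0, -30, 0],
  [1, 95, 0, -45, 0],
  [1, 120, 0, -60, 0],
  [1, 120, 0, -60, 0],
])

```text
time: 8.52
ee_pos: [0.5291, -0.0006, 0.2075]
orientation: [0.514, 3.099, 0.001]
ft_force: [-0.8, -0.9, 0.2]
width: -0.0002
finger_force: 0.0
```

```bash
python3 - <<'E'
from h import *
im=capture('scene');cv2.imwrite('pics/s3.png',cv2.resize(im[130:280,210:370],None,fx=4,fy=4,interpolation=cv2.INTER_CUBIC))
capture('top')
for t,z in [('filter_cube',0),('objective_case',0),('beaker',0),('petri_a',0),('lid_edge',.16)]:
    for r in place_of('top',t)[:2]: print(t,round(r['p'],2),np.round(ray('top',r['at'],z),3))
E
python3 go.py -75 0 205
```

```text
filter_cube 0.48 [ 0.542 -0.156  0.   ]
objective_case 0.72 [0.548 0.138 0.   ]
beaker 0.74 [0.64  0.101 0.   ]
petri_a 0.64 [ 0.448 -0.114  0.   ]
lid_edge 0.96 [ 0.611 -0.258  0.16 ]
t 8.8667 reader-frame TCP mm [-74.7  -0.4 203.9] delta mm [ 0.3  0.4 -1.1] spin -0.0 F [ 0.1  0.  -0.7] w -0.0002
```

View pics/s3.png

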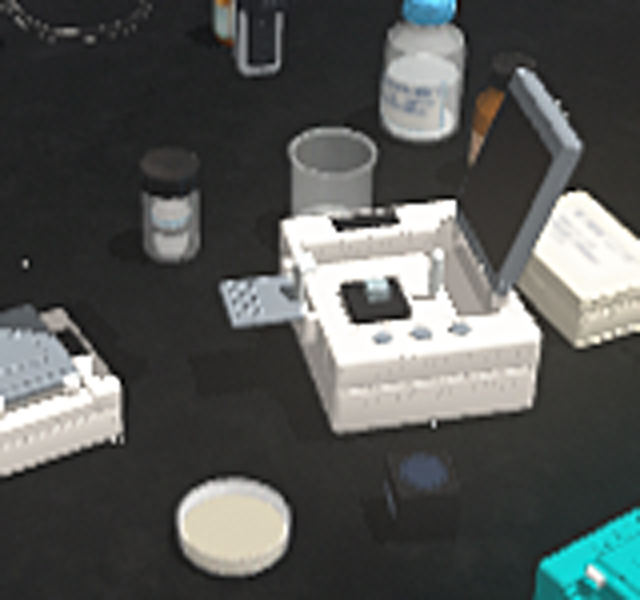

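The lid leans back past upright and the bystanders have not moved. I let it settle for a moment, then check that it is still.

Request:
apply_moves([
  [1, 10, 0, -5, 0],
  [1, 20, 0, -10, 0],
  [1, 20, 0, -10, 0],
  [1, 20, 0, -10, 0],
  [1, 20, 0, -10, 0],
  [1, 20, 0, -10, 0],
  [1, 20, 0, -10, 0],
  [1, 20, 0, -10, 0],
  [1, 20, 0, -10, 0],
  [1, 20, 0, -10, 0],
])

```text
time: 9.7
ee_pos: [0.5141, 0.0043, 0.2147]
orientation: [-0.516, -3.099, 0.0]
ft_force: [-0.2, 0.8, 0.6]
width: 0.0
finger_force: 0.0
```

```bash
python3 - <<'E'
from h import *
q=np.load('q.npy')
im=capture('scene');S=4;c=cv2.resize(im[130:280,210:370],None,fx=S,fy=S,interpolation=cv2.INTER_CUBIC)
for th,col in [(1.75,(0,0,255)),(1.9,(0,255,0))]:
    P=[(.052-.101*np.cos(th)-.0065*np.sin(th),y,.068+.101*np.sin(th)-.0065*np.cos(th)) for y in(-.042,.042)]
    p=(proj('scene',wp(q,P))-[210,130]+.5)*S
    cv2.polylines(c,[p.astype(np.int32)],False,col,1)
cv2.imwrite('pics/s4.png',c)
E
```

```text
(no output)
```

View pics/s4.png

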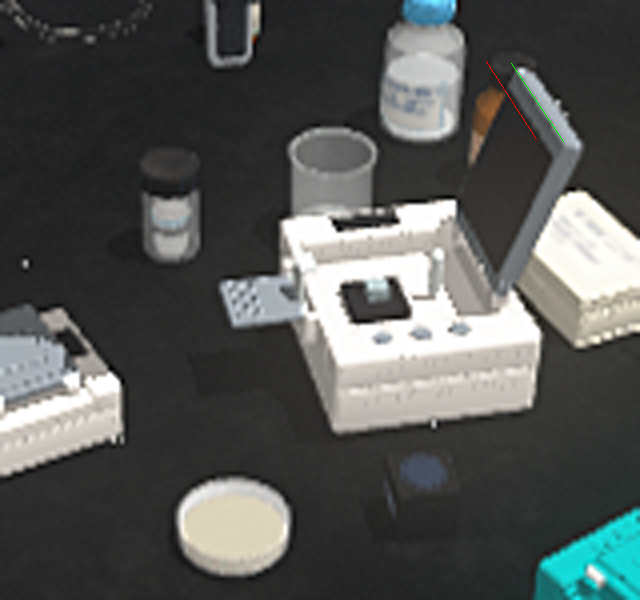

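The lid edge lies on the 1.9 rad line and has not moved since the last picture. The tab is up, so I hand the job in.

```bash
python3 -c "
from rig import *
print(job_done())"
```

```text
the job is handed in; nothing more can be done
None
```

I handed the job in: the large white reader's lid rests fully open at about 1.9 rad, its tab is back up, the reader and bystanders show no visible movement, and the arm is clear; the judge returned no verdict.

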